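# Clip the dip basket onto the drain stand's snap hook

### The arm

A 6-joint arm with a two-finger parallel gripper is mounted at the origin on the work surface. World frame = base frame: x ahead of the robot, y to its left, z up, the work surface at z = 0. Lengths are in m, angles in degrees, forces in N, time in s.
With the tool pointing down it reaches from about 0.4 to 0.825 m from the base axis. Payload 7 kg.
Tool frame: the origin (TCP) lies between the finger pads; the fingertips stand 19 mm ahead of it and the grasp point (between the pads) is the TCP; z points along the fingers, y is the line along which they close (so a half turn about z gives the same grasp; the last joint's range is limited). The gripper opens to 88 mm and grips with 3 to 60 N. Pads are 19 mm wide; open, the fingers measure 130 mm over their backs; the gripper's body (78 mm by 193 mm) begins 47 mm behind the grasp point.
Start: joints at [-52.821, 20.546, 0.682, 0, -70.136, -16.507], TCP at [0.238, -0.632, 0.246] pointing down, gripper open.
Joint ranges: [-176.03, 176.03], [-82.01, 121.73], [-58.28, 71.71], [-173.87, 95.51], [-174.79, -0.11], [-173.66, 173.66]. Speed limits (degrees/s): [136.94, 136.94, 172.46, 180, 180, 180].

### API

Orientations are given as [roll, pitch, yaw] about the fixed x, y, z axes, in that order (R = Rz(yaw) Ry(pitch) Rx(roll)).
In Python, from plant import get_obs, snapshot, close_job, spot_in, spot_point gives the robot as it stands.
- The arm moves only by the tool play_rows, never from a script. Its argument "plan" is a list of rows, each a list of 6 numbers: the shift along the tool's x, y, z in cm, then the turn, a rotation vector about the tool's x, y, z in degrees. A call has 1 to 20 rows; each row shifts and turns the commanded pose from where the row before left it, along the tool's axes as they then stand; what a row does not reach is not made up. A row lasts 1/12 s, in which the tool goes at most 41.7 mm and 7.16 degrees, less where a joint would pass 70% of its speed; a pose out of reach is approached as far as the arm can. A call is refused whole if a number of a shift passes 4.17 or a number of a turn 7.16, either way. A call with a gripper value outside its range is refused whole. "grip" is the finger opening in cm, from 0 to 8.76, set as the call begins (left out, the last holds). The fingers move at their own pace and stop on an object; the grip force is fixed at half the most. Time passes only in rows, so rows that do not move let the fingers close. It gives the time, the measured TCP pose, the force, the opening and the grip force at its end, in the units of the state.
- get_obs(): the state, without advancing time (a new reading comes with each control period).
- snapshot(name): name is "scene" or "top" or "wrist"; returns a dict with "frame" (420x560x3 uint8, red, green, blue), "fx", "fy", "cx", "cy" (pixels), "k1" (the pictures are not rectified: a ray, as slopes to the right and down, at radius r is drawn at 1 + k1 r^2 times it, then the intrinsics apply), "position" and "attitude" of the camera in the world. Camera axes: x right, y down, z forward; pixel columns grow to the right and rows downward; lengths in m; the calibration is good to about 2 mm. A picture is of the moment at which its call begins. There is no depth.
- close_job(): hands the job in; it is judged then, once.
Trained networks look in the newest picture that a camera, given by its name, has taken for a name from the list of things; names that differ only in an ending like _2 or _b are one class to them, and where a whole thing is asked for, a point or a joint stands for the part that bears it (a point fixed in the world has none). Each returns a list of dicts, best first, with "score" (0 to 1); they miss things now and then, are a little off and sometimes report something else, mostly with a low value. They report only what shows in the picture. A call takes as long as a camera call. They do not tell look-alikes from the thing itself.
- spot_in(camera, thing): "position" ([x, y, z] in m, in world coordinates, good to about 4 mm: the middle of the surface that is visible of it).
- spot_point(camera, thing): "position" ([x, y, z] in m, in world coordinates, good to about 4 mm: a listed point, or the origin of a listed thing).
The state is a dict: "clock": time; "joint_pos": joint angles; "qvel": joint speeds; "tau": joint torques, N m; "tool_pos": TCP position; "orientation": TCP orientation; "force": force on the tool from outside, world axes, zero at the start; "moment": the same for the moment, N m; "opening": finger opening in m; "gripper_force": force on a finger pad.
Only numpy, scipy, OpenCV 4.12 (cv2) and the standard library are available. Lean on these libraries where they do the work, as an engineer would, in place of code of your own. Each camera call takes 0.05 s, during which the arm holds its last target. There are 200 camera calls.

### The job

Take the steel dip basket that has a round eye in its stem and hang it to drain on the stand: push its eye over the hook's nose against the sprung gate until it passes inside and the gate snaps fully shut behind it, then let go so that it hangs still and upright from the hook. The hook slides back in its sleeve as you push and the gate yields only once it has come to its stop, so push slowly, stop at the click, and never ram it. Leave the basket without an eye and the other loose ware where they are.

Things in the scene. Friction and masses are not known exactly. Their poses are not given: they have to be found in the camera images.
- carrier: The dip basket to hang: loose, steel, 105 to 195 g. Origin at the centre of its underside, z up. Round cup 52 mm across, 42 mm high; 6 mm stem; round eye (see carrier_eye); flat grip tab from 94 to 136 mm up, 10 mm thick along x, 26 mm wide along y. The eye lies in the y-z plane: the x axis goes through its hole. Either side may face the hook.
- carrier_eye (a point): Centre of the basket's eye, 75 mm above its underside: a ring of 6 mm wire, 28 mm clear hole, 40 mm outside. Hung on the hook, it lies about 10 mm below the nose bar's axis.
- carrier_tab (a point): Where to grip the tab, 124 mm above the underside, 49 mm above the eye's centre; pinch it across its 10 mm thickness (along the basket's x), so that the push goes straight into a pad.
- stand: Fixed upright drain stand: steel tray 14 mm high (170 by 150 mm), 220 mm post 180 mm behind the origin, level snap hook 190 mm above the bench on a shank in a dark sleeve. x points from nose to post: the way an eye is pushed on. Origin on the bench in line with the nose, whose tip starts -12 to +42 mm along x (see hook_nose).
- hook_nose (a point): Tip of the hook's nose, moves with the hook; axes as the stand's. The nose is a level bar 8 mm thick running 38 mm along +x from here; its +y side is free. An eye threaded on it presses the gate with its -y side and slips past it with its centre some 27 to 33 mm beyond the tip (sooner if centred about 5 mm to +y). Room all round with the nose at mid-hole: 10 mm.
- gate (a joint): Angle of the hook's sprung gate, rad: 0 shut, up to 1.35 pushed inwards. A 6 mm steel bar across the mouth, 8 mm behind the nose tip, from a vertical pivot 35 mm to -y of the nose to the nose's side; spring 0.10 N m when shut plus 0.15 N m per rad. It takes about 5 to 10 N to push through, more than the shank's drag; it snaps shut by itself.
- plain_basket: A like steel basket, loose, with a solid plate instead of the eye: leave it alone. Same size, 136 mm high, origin at the centre of its underside.
- amber_bottle: Brown glass bottle with black cap, 68 mm across, 150 mm high, loose: leave alone. Origin under its centre.
- blue_bottle: Blue plastic bottle with white cap, 60 mm across, 140 mm high, loose: leave alone. Origin under its centre.
- beaker: Glass beaker 66 mm across, 75 mm high, loose: leave alone. Origin under its centre.
- sample_jar: White jar 44 mm across, 50 mm high, loose: leave alone. Origin under its centre.
- dish: White dish 80 mm across, 14 mm high, loose: leave alone. Origin under its centre.
- spatula: Steel spatula 160 mm long lying on the bench, loose: leave alone.
- hook_cross (a point): Middle of the hook's cross bar (8 mm thick, level, along y), 42 mm behind the nose tip, 19 mm to its -y side; it joins the nose to a parallel bar 38 mm to -y that carries the gate's pivot. An eye pushed 35 mm beyond the tip meets it. The shank behind it drags at 3 N and slides back 6 to 36 mm (not known beforehand), then stops dead. Over 15 N between basket and stand is ramming.
Things that resemble listed ones, but are neither listed nor needed, are in the scene too. What is shaped like the carrier but green or yellow is not meant.

How it is judged (in metres and radians):
On the way, in this order (a step that is already met when the one before it is completed fails the run):
1. the basket is lifted clear of the bench (height (world z) of carrier above 0.05 m), for 0.1 s.
2. the eye, threaded on the nose, has pushed the gate open (value of joint gate above 0.4 rad and x of carrier_eye in the frame of hook_nose above 0.006 m and distance between carrier_eye and hook_nose below 0.05 m and angle between the x axis of carrier and the x axis of stand, either way round below 0.5 rad), for 0.05 s.
3. the eye is inside and the gate has snapped shut behind it (value of joint gate below 0.12 rad and x of carrier_eye in the frame of hook_nose between 0.01 and 0.042 m and distance between carrier_eye and hook_nose below 0.05 m), for 0.1 s.
At the end, for the whole second after the job is handed in: Basket hangs by its eye on the nose bar, gate shut behind it (under 0.12 rad): eye centre 8-42 mm past the nose tip, within 14 mm sideways, 2-16 mm below it, facing along the nose within 0.8 rad, upright within 0.35 rad, slower than 0.08 m/s (value of joint gate below 0.12 rad and x of carrier_eye in the frame of hook_nose between 0.008 and 0.042 m and y of carrier_eye in the frame of hook_nose between -0.014 and 0.014 m and z of carrier_eye in the frame of hook_nose between -0.016 and -0.002 m and angle between the x axis of carrier and the x axis of stand, either way round below 0.8 rad and angle between carrier's own z axis and vertical below 0.35 rad and linear speed of carrier below 0.08 m/s and contact force between carrier and stand above 0.3 N); the robot touches nothing.
It fails at once if the hook is rammed: more than 15 N between basket and stand (contact force between carrier and stand above 15 N).
It fails at once if the gripper pushes the stand or hook with more than 5 N (contact force between the arm and stand above 5 N).
It fails at once if the fingers push the stand, hook or gate with more than 5 N (contact force between the fingers and stand above 5 N).
It fails at once if other ware is moved by more than 30 mm (distance of any of plain_basket, amber_bottle, blue_bottle, beaker, sample_jar, dish, spatula from where it was at the start of the episode above 0.03 m).
It also fails if it takes over 67 s, if anything falls off the work surface, if the arm or the gripper's body presses on something with over 40 N, if the wrist force passes 120 N, or if a joint passes its speed limit or range.

## Working session

There is one attempt and no reset: what is moved stays moved. The work goes in short steps, Python scripts to look and compute and a tool call to move; the robot and the scene stay as the last step left them, time stands still between calls to the robot, and variables do not carry over. Pictures are saved under pics/ and viewed, at most 10 in all, crops included, and the job is handed in when it is done.

Besides the shell and the picture viewer there is one more tool, called after "Request:" by a JSON object that holds its "fn" and its "kwargs". play_rows: Moves the arm, as the interface text tells. Its arguments: {"type":"object","properties":{"plan":{"type":"array","items":{"type":"array","items":{"type":"number"}}},"grip":{"type":"number"}},"required":["plan"]}

```bash
mkdir -p pics; cat > h.py <<'E'
from plant import *
import cv2,numpy as np
def save(cam,name):
    s=snapshot(cam); cv2.imwrite('pics/'+name,s['frame'][:,:,::-1]); return s
def proj(s,p):
    R=np.array(s['attitude']); 
    if R.shape!=(3,3):
        from scipy.spatial.transform import Rotation as Ro
        R=Ro.from_euler('xyz',R,degrees=True).as_matrix()
    v=R.T@(np.array(p)-s['position']); x,y=v[0]/v[2],v[1]/v[2]; f=1+s['k1']*(x*x+y*y)
    return np.round([s['fx']*x*f+s['cx'],s['fy']*y*f+s['cy']],1)
E
python3 - <<'E'
from h import *
for c in('scene','top'):
    s=save(c,c+'0.png'); print(c,s['position'],s['attitude'],s['fx'],s['k1'])
    for t in('carrier','carrier_eye','carrier_tab','stand','hook_nose','hook_cross','plain_basket','amber_bottle','blue_bottle','beaker','sample_jar','dish'):
        for d in spot_point(c,t): print(t,np.round(d['position'],3),round(d['score'],2),proj(s,d['position']))
print(get_obs())
E
python3 -c "
import cv2,numpy as np
" 
```

```text
scene [ 1.15342281 -0.115494    0.52642868] [-124.35437964   -0.85809886   84.02575826] 387.2229336603358 -0.04390004217992235
carrier [ 0.624 -0.199 -0.001] 0.95 [202.7 292.1]
carrier [ 0.606 -0.093 -0.003] 0.85 [258.8 282.8]
carrier [ 0.505 -0.1   -0.   ] 0.7 [253.  248.8]
carrier [ 0.534 -0.199  0.002] 0.69 [205.5 259.4]
carrier [ 0.733  0.043 -0.   ] 0.58 [343.1 328.8]
carrier_eye [0.734 0.047 0.077] 0.91 [350.6 296.8]
carrier_eye [ 0.542 -0.195  0.074] 0.82 [203.4 233.7]
carrier_eye [ 0.62  -0.204  0.077] 0.78 [195.8 258.9]
carrier_eye [ 0.6   -0.091  0.074] 0.7 [259.  249.8]
carrier_eye [ 0.507 -0.098  0.073] 0.64 [252.7 221.6]
carrier_eye [ 0.758 -0.248  0.005] 0.62 [166.6 352.1]
carrier_eye [ 0.506 -0.101  0.123] 0.18 [250.8 200.3]
carrier_tab [0.734 0.039 0.126] 0.83 [349.3 274.5]
carrier_tab [ 0.623 -0.202  0.129] 0.78 [193.2 236.4]
carrier_tab [ 0.507 -0.101  0.127] 0.72 [250.6 198.7]
carrier_tab [ 0.605 -0.093  0.124] 0.64 [257.4 229.5]
carrier_tab [ 0.543 -0.199  0.125] 0.57 [198.7 212.5]
stand [ 0.505  0.158 -0.001] 0.95 [369.7 243.1]
hook_nose [0.51  0.156 0.188] 0.54 
[... 2127 characters left out ...]
 0.001] 0.69 [348.  310.9]
{'clock': 1.3, 'joint_pos': array([-5.28223816e+01,  2.05471805e+01,  6.81999989e-01, -7.99185398e-05,
       -7.01371552e+01, -1.65072725e+01]), 'qvel': array([-0.00381165, -0.08994022, -0.08239186,  0.10730616,  0.04046488,
        0.00746901]), 'tau': array([-4.72585562e-04, -5.82376671e+01,  2.93305707e+01,  7.00336531e+00,
        1.24794489e-02, -6.73279374e-05]), 'tool_pos': array([ 0.23824399, -0.63152718,  0.24555204]), 'orientation': array([ 1.79997739e+02, -5.91591476e-04, -1.59329681e+02]), 'force': array([0.48127632, 0.17059517, 0.22742743]), 'moment': array([-0.00909686, -0.01693894,  0.03484972]), 'gripper_force': 0.0, 'opening': 0.08757835870358857}
```

View pics/scene0.png

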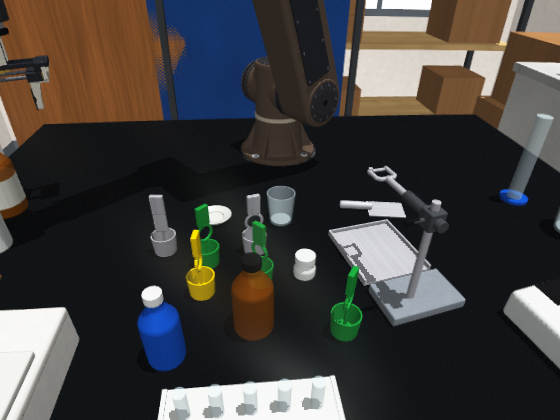

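View pics/top0.png

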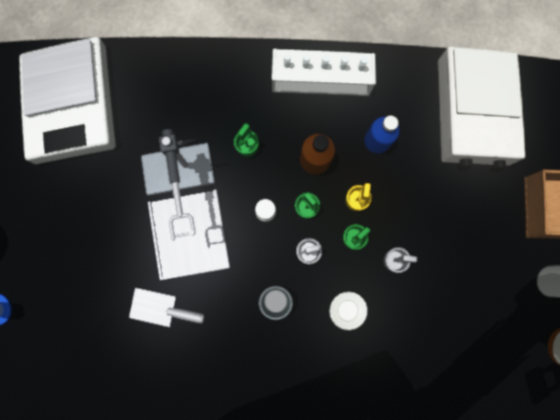

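The eyed steel carrier is at scene (253,235), top (309,250); the plain one is at scene (160,230), top (398,260). The hook mouth is at top (180,228) and opens towards the robot. I'll enlarge both.

```bash
python3 - <<'E'
from h import *
t=snapshot('top');s=snapshot('scene')
def c(f,x,y,w=28,h=36): return cv2.resize(f[y-h:y+h,x-w:x+w],None,fx=7,fy=7,interpolation=3)
a=np.hstack([c(t['frame'],309,250),c(s['frame'],253,222)])
b=cv2.resize(t['frame'][120:285,135:235],None,fx=3,fy=3)
m=np.zeros((504,a.shape[1],3),np.uint8);m[:]=a
cv2.imwrite('pics/a.png',np.hstack([m,cv2.resize(cv2.copyMakeBorder(b,0,9,0,-0 or 0,0),(300,504)) [:, :]])[:,:790*2//2][:,:, ::-1]) if 0 else cv2.imwrite('pics/a.png',cv2.resize(np.hstack([m,cv2.resize(b,(305,504))]),(790,364*1))[:,:,::-1])
g=get_obs();print(proj(t,[.506,-.098,.124]),proj(t,[.506,-.098,.136]))
# plane unprojection
def unp(s,px,z):
    from scipy.optimize import fsolve
    return fsolve(lambda q:proj_(s,[q[0],q[1],z])-px,[.5,0])
from scipy.spatial.transform import Rotation as Ro
def proj_(s,p):
    v=Ro.from_euler('xyz',s['attitude'],degrees=True).as_matrix().T@(np.array(p)-s['position']);x,y=v[0]/v[2],v[1]/v[2];f=1+s['k1']*(x*x+y*y)
    return np.array([s['fx']*x*f+s['cx'],s['fy']*y*f+s['cy']])
for n,px,z in(('posttop',(169,138),.22),('noseish',(174,238),.19),('tray1',(149,200),.014),('tray2',(160,278),.014),('tray3',(228,268),.014)): print(n,unp(t,px,z))
w=snapshot('wrist');print(w['position'],w['attitude'],w['fx'],g['tool_pos'],g['orientation'])
E
```

```text
[312.3 249.5] [312.8 249.2]
posttop [0.69172555 0.16925049]
noseish [0.51531964 0.15566365]
tray1 [0.60773822 0.25095241]
tray2 [0.44031146 0.21756625]
tray3 [0.46694077 0.07234799]
[ 0.16991965 -0.65739834  0.38392297] [ 1.64367485e+02 -1.18404134e-02  1.10674961e+02] 342.4290072630434 [ 0.23826963 -0.63153785  0.24556787] [-1.79998204e+02  4.09334836e-04 -1.59327936e+02]
```

View pics/a.png

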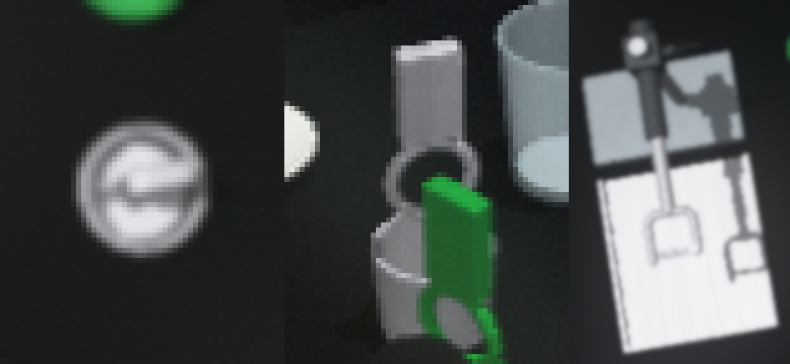

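Request:
{"fn": "play_rows", "kwargs": {"plan": [[0,0,0,0,0,-6.85],[0,0,0,0,0,-6.85],[0,0,0,0,0,-6.85],[0,0,0,0,0,-6.85],[0,0,0,0,0,-6.85],[0,0,0,0,0,-6.85],[0,0,0,0,0,-6.85],[0,0,0,0,0,-6.85],[0,0,0,0,0,-6.85],[0,0,0,0,0,-6.85],[0,0,0,0,0,-6.85],[0,0,0,0,0,-6.85]], "grip": 4.5}}

```text
clock: 2.45
tool_pos: [0.2383, -0.6315, 0.2456]
orientation: [180.0, 0.0, -76.8]
force: [0.9, -0.8, 0.3]
opening: 0.0449
gripper_force: 0.0
```

Request:
{"fn": "play_rows", "kwargs": {"plan": [[-2.5,-2.1,0,0,0,0],[-2.5,-2.1,0,0,0,0],[-2.5,-2.1,0,0,0,0],[-2.5,-2.1,0,0,0,0],[-2.5,-2.1,0,0,0,0],[-2.5,-2.1,0,0,0,0],[-2.5,-2.1,0,0,0,0],[-2.5,-2.1,0,0,0,0],[-2.5,-2.1,0,0,0,0],[-2.5,-2.1,0,0,0,0],[-2.5,-2.1,0,0,0,0],[-2.5,-2.1,0,0,0,0],[-2.5,-2.1,0,0,0,0],[-2.5,-2.1,0,0,0,0],[-2.5,-2.1,0,0,0,0],[-2.5,-2.1,0,0,0,0],[-2.5,-2.1,0,0,0,0],[-2.5,-2.1,0,0,0,0],[0,0,0,0,0,0],[0,0,0,0,0,0]]}}

```text
clock: 4.12
tool_pos: [0.5071, -0.1072, 0.2455]
orientation: [180.0, 0.0, -77.0]
force: [-1.0, -1.1, -0.6]
opening: 0.0451
gripper_force: 0.0
```

```bash
python3 - <<'E'
from h import *
s=save('wrist','w1.png'); g=get_obs(); print(g['clock'],g['tool_pos'],g['orientation'],g['force'])
for t in('carrier','carrier_eye','carrier_tab'):
    for d in spot_point('wrist',t): print(t,np.round(d['position'],4),round(d['score'],2),proj(s,d['position']))
print(proj(s,g['tool_pos']))
E
```

```text
4.1667 [ 0.50653651 -0.10809901  0.2454784 ] [ 1.79982663e+02  3.57252161e-03 -7.70380026e+01] [-0.0903924   0.62132636 -0.29018484]
carrier [ 0.5043 -0.0978  0.0016] 0.92 [277.3 193.1]
carrier [ 0.6034 -0.0913 -0.    ] 0.74 [190.7 178.9]
carrier [ 0.6258 -0.2021 -0.0022] 0.65 [186.9  71.9]
carrier [ 0.7354  0.0416 -0.0018] 0.61 [ 66.3 259.9]
carrier_eye [ 0.5386 -0.1951  0.0733] 0.98 [264.   93.7]
carrier_eye [0.733  0.0425 0.0758] 0.89 [ 22.7 292.2]
carrier_eye [ 0.6056 -0.0927  0.0773] 0.82 [168.  191.5]
carrier_eye [ 0.6207 -0.202   0.0722] 0.6 [170.5  62.1]
carrier_eye [ 0.5011 -0.0957  0.077 ] 0.59 [280.2 213.2]
carrier_tab [ 0.5046 -0.095   0.126 ] 0.95 [276.2 229.6]
carrier_tab [ 0.6005 -0.0927  0.1289] 0.86 [154.  206.9]
carrier_tab [ 0.624  -0.2015  0.1276] 0.83 [141.4  49.1]
carrier_tab [ 0.5372 -0.197   0.1259] 0.73 [263.8  86.5]
[278.1 285.8]
```

View pics/w1.png

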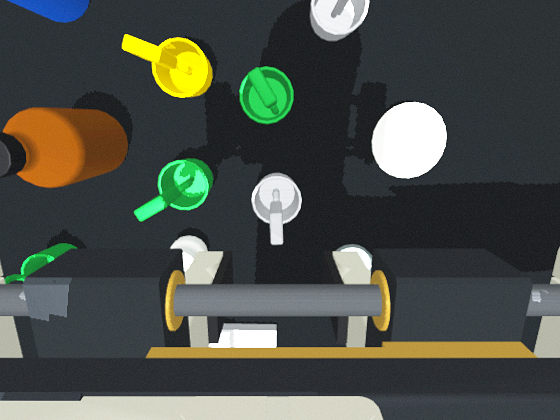

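The carrier's tab runs upright at pixels (277,195–243), lined up with the tool's x axis. No neighbour is between the fingers, so I'm going down to grip.

Request:
{"fn": "play_rows", "kwargs": {"plan": [[-0.6,-0.05,0,0,0,0],[-0.6,-0.05,0,0,0,0],[0,0,2.0,0,0,0],[0,0,2.0,0,0,0],[0,0,2.0,0,0,0],[0,0,2.0,0,0,0],[0,0,1.5,0,0,0],[0,0,1.0,0,0,0],[0,0,1.0,0,0,0],[0,0,0.6,0,0,0],[0,0,0,0,0,0],[0,0,0,0,0,0]]}}

```text
clock: 5.32
tool_pos: [0.505, -0.0967, 0.1248]
orientation: [-180.0, -0.0, -77.1]
force: [0.6, 0.7, 0.1]
opening: 0.0449
gripper_force: 0.0
```

Request:
{"fn": "play_rows", "kwargs": {"plan": [[0,0,0,0,0,0],[0,0,0,0,0,0],[0,0,0,0,0,0],[0,0,0,0,0,0],[0,0,0,0,0,0],[0,0,0,0,0,0],[0,0,0,0,0,0],[0,0,0,0,0,0]], "grip": 0}}

```text
clock: 5.98
tool_pos: [0.505, -0.0967, 0.1247]
orientation: [-180.0, -0.0, -77.1]
force: [-0.1, -0.1, 0.9]
opening: 0.0099
gripper_force: 30.0
```

Request:
{"fn": "play_rows", "kwargs": {"plan": [[0,0,-0.5,0,0,0],[0,0,-1,0,0,0],[0,0,-1.5,0,0,0],[0,0,-1.5,0,0,0],[0,0,-1.5,0,0,0],[0,0,-1.5,0,0,0],[0,0,-1.5,0,0,0],[0,0,-1.5,0,0,0],[0,0,-1,0,0,0]]}}

```text
clock: 6.73
tool_pos: [0.5051, -0.0968, 0.2419]
orientation: [-179.9, -0.0, -77.1]
force: [0.7, 0.3, -1.7]
opening: 0.0096
gripper_force: 30.0
```

Request:
{"fn": "play_rows", "kwargs": {"plan": [[-0.7,0,0,0,0,0],[-1.4,0,0,0,0,0],[-1.8,0,0,0,0,0],[-1.8,0,0,0,0,0],[-1.8,0,0,0,0,0],[-1.8,0,0,0,0,0],[-1.8,0,0,0,0,0],[-1.8,0,0,0,0,0],[-1.8,0,0,0,0,0],[-1.8,0,0,0,0,0],[-1.8,0,0,0,0,0],[-1.8,0,0,0,0,0],[-1.8,0,0,0,0,0],[-1.5,0,0,0,0,0],[-1,0,0,0,0,0],[0,0,0,0,0,0],[0,0,0,0,0,0]]}}

```text
clock: 8.15
tool_pos: [0.45, 0.1414, 0.2392]
orientation: [180.0, -0.0, -77.1]
force: [0.2, -0.6, -2.8]
opening: 0.0098
gripper_force: 30.0
```

```bash
python3 - <<'E'
from h import *
g=get_obs(); print(g['clock'],g['tool_pos'],g['orientation'],g['force'],g['opening'])
fr=[]
for c in('top','scene','wrist'):
    s=snapshot(c);fr.append(s['frame'])
    for k in range(2):
      if k: snapshot(c)
      for t in('stand','hook_nose','hook_cross','carrier_eye'):
        for d in spot_point(c,t)[:2]:
          if d['position'][1]>.08: print(c,t,np.round(d['position'],4),round(d['score'],2),proj(s,d['position']))
a=cv2.resize(fr[0][185:265,140:225],None,fx=4.5,fy=4.5,interpolation=3)
b=cv2.resize(fr[1][120:240,330:450],(360,360),interpolation=3)
cv2.imwrite('pics/b.png',np.hstack([a[:360],b])[:,:,::-1]);cv2.imwrite('pics/w2.png',fr[2][:,:,::-1])
E
```

```text
8.15 [0.44999713 0.14139071 0.23915113] [ 1.79951633e+02 -1.74346290e-02 -7.70575309e+01] [ 0.20136782 -0.64872417 -2.75051661] 0.009792642158979804
top stand [ 0.5036  0.1536 -0.0009] 0.69 [192.  249.8]
top hook_nose [0.505  0.154  0.1918] 0.82 [174.4 243.7]
top hook_cross [0.5527 0.1447 0.1903] 0.59 [181.  217.5]
top stand [5.045e-01 1.542e-01 3.000e-04] 0.61 [191.6 249.4]
top hook_nose [0.51   0.1556 0.1946] 0.69 [173.4 240.8]
top hook_cross [0.5528 0.1442 0.1913] 0.57 [181.2 217.4]
scene stand [0.5032 0.1588 0.0024] 0.66 [369.9 241.1]
scene hook_nose [0.5115 0.1508 0.1895] 0.9 [381.1 167.1]
scene hook_cross [0.5612 0.1419 0.1887] 0.58 [385.  180.1]
scene stand [ 5.049e-01  1.578e-01 -4.000e-04] 0.78 [369.5 242.6]
scene hook_nose [0.512  0.1562 0.1886] 0.73 [383.8 167.5]
scene hook_cross [0.5576 0.1432 0.1884] 0.73 [385.  179.3]
scene hook_cross [0.5152 0.1529 0.1908] 0.4 [382.9 167.3]
wrist stand [ 0.5072  0.1485 -0.0016] 0.62 [225.9 180.2]
wrist hook_nose [0.5092 0.1574 0.1896] 0.83 [173.2 251.1]
wrist hook_cross [0.5561 0.1462 0.1885] 0.87 [ 95.7 215.7]
wrist carrier_eye [0.4434 0.1421 0.1928] 0.71 [288.1 252.7]
wrist stand [ 0.5061  0.151  -0.003 ] 0.84 [226.6 182.3]
wrist hook_nose [0.5118 0.1563 0.1914] 0.66 [168.2 249.6]
wrist hook_cross [0.5571 0.1461 0.1894] 0.79 [ 93.1 215.6]
wrist carrier_eye [0.4455 0.1387 0.195 ] 0.78 [286. 248.]
```

View pics/b.png

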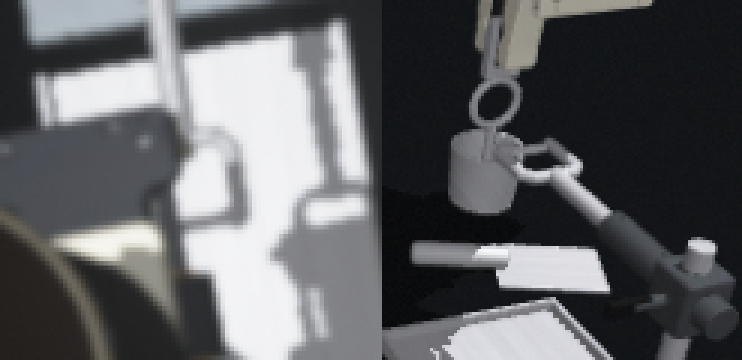

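View pics/w2.png

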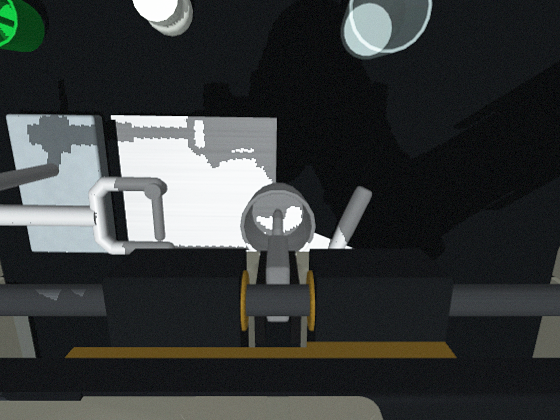

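The wrist view shows the nose bar at (120–172,247), the gate at (155–160,187–240), and the basket clear in front. The scene crop shows the eye ahead of the hook. I'll align yaw and offset the eye about 5 mm to +y, advance to about 2 cm short of the tip, then check.

Request:
{"fn": "play_rows", "kwargs": {"plan": [[-0.3,0,0,0,0,1.5],[-0.25,0,0,0,0,0],[0,-0.5,0,0,0,0],[0,-0.7,0,0,0,0],[0,-0.7,0,0,0,0],[0,-0.7,0,0,0,0],[0,-0.7,0,0,0,0],[0,-0.5,0,0,0,0],[0,0,0,0,0,0],[0,0,0,0,0,0],[0,0,0,0,0,0]]}}

```text
clock: 10.57
tool_pos: [0.4864, 0.1539, 0.2394]
orientation: [180.0, -0.0, -78.6]
force: [-1.2, 0.0, -1.6]
opening: 0.0098
gripper_force: 30.0
```

```bash
python3 - <<'E'
from h import *
g=get_obs(); p=g['tool_pos'];print(g['clock'],p,g['orientation'],g['force'])
fr=[];N=[]
for c in('scene','wrist','top'):
    s=snapshot(c);fr.append(s['frame']); print(c,'eye from TCP',proj(s,p-[0,0,.0497]),'nose guess',proj(s,[.510,.1553,.19]))
    for k in range(2):
      if k: snapshot(c)
      for t in('hook_nose','hook_cross','carrier_eye'):
        for d in spot_point(c,t)[:2]:
          if d['position'][1]>.08: print(c,t,np.round(d['position'],4),round(d['score'],2),proj(s,d['position']))
a=cv2.resize(fr[0][130:190,350:410],(480,480),interpolation=3)
b=cv2.resize(fr[1][160:280,80:320],(640//2,160),interpolation=3)
b=cv2.copyMakeBorder(b,0,320,0,0,0)
cv2.imwrite('pics/c.png',np.hstack([a,b])[:,:,::-1])
E
```

```text
10.5667 [0.48639284 0.15385648 0.23938229] [ 1.79973053e+02 -7.57529163e-03 -7.86419838e+01] [-1.16857832  0.0027986  -1.61210084]
scene eye from TCP [378.6 161.1] nose guess [383.2 166.4]
scene hook_nose [0.5128 0.1532 0.1877] 0.74 [382.4 168.2]
scene hook_cross [0.5576 0.1449 0.1876] 0.65 [385.8 179.7]
scene hook_nose [0.512  0.1554 0.1895] 0.73 [383.5 167.1]
scene hook_cross [0.5567 0.1419 0.1878] 0.59 [384.1 179.4]
wrist eye from TCP [276.8 246.4] nose guess [236.6 241.4]
wrist hook_nose [0.5104 0.1556 0.1886] 0.78 [236.1 240.9]
wrist hook_cross [0.5541 0.142  0.1874] 0.87 [165.2 204.2]
wrist carrier_eye [0.4804 0.1554 0.1934] 0.9 [286.4 253.1]
wrist hook_nose [0.5106 0.1552 0.1931] 0.91 [235.  242.9]
wrist hook_cross [0.557  0.144  0.1905] 0.78 [157.9 207.9]
wrist carrier_eye [0.4819 0.153  0.1937] 0.93 [284.7 249. ]
top eye from TCP [174.2 254.1] nose guess [174.1 241. ]
top hook_cross [0.5502 0.1441 0.1913] 0.81 [181.2 218.8]
top hook_nose [0.554  0.1449 0.1935] 0.46 [180.6 216.6]
top hook_cross [0.5518 0.1461 0.1885] 0.58 [180.4 218.1]
```

View pics/c.png

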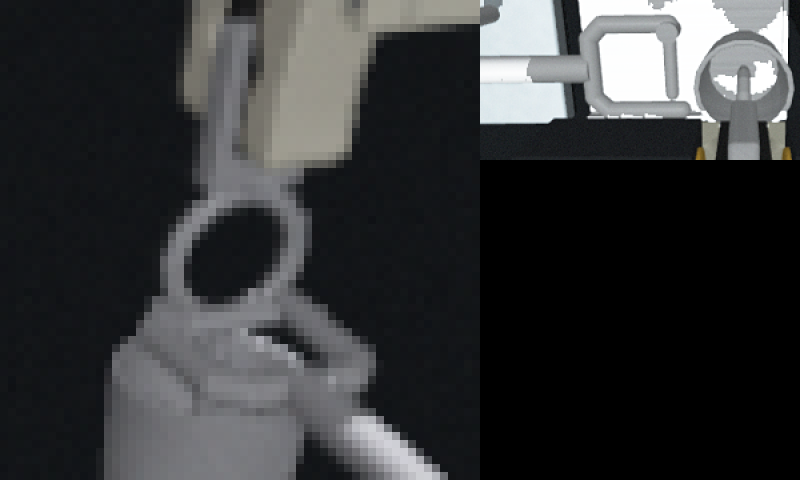

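The eye shows where the TCP predicts (scene 379,161) and the nose tip is at wrist (234,241). The eye is about 24 mm short of the tip, 4 mm to +y and level with it. I'll advance to the gate, then creep.

Request:
{"fn": "play_rows", "kwargs": {"plan": [[0,-0.4,0,0,0,0],[0,-0.4,0,0,0,0],[0,-0.4,0,0,0,0],[0,-0.4,0,0,0,0],[0,-0.3,0,0,0,0],[0,-0.2,0,0,0,0],[0,-0.1,0,0,0,0]]}}

```text
clock: 12.35
tool_pos: [0.5084, 0.1584, 0.2393]
orientation: [180.0, -0.0, -78.6]
force: [0.5, -0.2, -1.6]
opening: 0.0098
gripper_force: 30.0
```

Request:
{"fn": "play_rows", "kwargs": {"plan": [[0,-0.1,0,0,0,0],[0,-0.1,0,0,0,0],[0,-0.1,0,0,0,0],[0,-0.1,0,0,0,0],[0,-0.1,0,0,0,0]]}}

```text
clock: 12.77
tool_pos: [0.5123, 0.1592, 0.2394]
orientation: [179.9, -0.0, -78.6]
force: [-3.6, 1.0, 0.0]
opening: 0.0098
gripper_force: 30.0
```

Request:
{"fn": "play_rows", "kwargs": {"plan": [[0,-0.1,0,0,0,0],[0,-0.1,0,0,0,0],[0,-0.1,0,0,0,0],[0,-0.1,0,0,0,0],[0,-0.1,0,0,0,0]]}}

```text
clock: 13.18
tool_pos: [0.5179, 0.1603, 0.2394]
orientation: [180.0, -0.0, -78.6]
force: [-3.0, -0.0, -1.3]
opening: 0.0096
gripper_force: 30.0
```

Request:
{"fn": "play_rows", "kwargs": {"plan": [[0,-0.1,0,0,0,0],[0,-0.1,0,0,0,0],[0,-0.1,0,0,0,0],[0,-0.1,0,0,0,0]]}}

```text
clock: 13.52
tool_pos: [0.5219, 0.1611, 0.2395]
orientation: [180.0, -0.0, -78.6]
force: [-2.8, -1.0, -1.6]
opening: 0.0097
gripper_force: 30.0
```

Request:
{"fn": "play_rows", "kwargs": {"plan": [[0,-0.1,0,0,0,0],[0,-0.1,0,0,0,0],[0,-0.1,0,0,0,0],[0,-0.1,0,0,0,0]]}}

```text
clock: 13.85
tool_pos: [0.5258, 0.162, 0.2395]
orientation: [180.0, 0.0, -78.6]
force: [-3.8, 0.4, -2.2]
opening: 0.0097
gripper_force: 30.0
```

Request:
{"fn": "play_rows", "kwargs": {"plan": [[0,-0.1,0,0,0,0],[0,-0.1,0,0,0,0],[0,-0.1,0,0,0,0],[0,-0.1,0,0,0,0]]}}

```text
clock: 14.18
tool_pos: [0.5298, 0.1628, 0.2395]
orientation: [180.0, 0.0, -78.6]
force: [-2.9, 0.4, -3.3]
opening: 0.0094
gripper_force: 30.0
```

Request:
{"fn": "play_rows", "kwargs": {"plan": [[0,-0.1,0,0,0,0],[0,-0.1,0,0,0,0],[0,-0.1,0,0,0,0],[0,-0.1,0,0,0,0]]}}

```text
clock: 14.52
tool_pos: [0.5337, 0.1635, 0.2395]
orientation: [-180.0, 0.0, -78.6]
force: [-3.4, 0.3, -1.9]
opening: 0.0097
gripper_force: 30.0
```

```bash
cat > n.py <<'E'
from h import *
g=get_obs(); p=g['tool_pos']; u=np.array([.98,.199]); v=np.array([-.199,.98]);print(g['clock'],p,np.round(g['force'],1))
R=[]
for k in range(4):
    snapshot('wrist')
    for t in('hook_nose','hook_cross'):
        for d in spot_point('wrist',t)[:1]:
            q=np.array(d['position'])[:2]
            if t=='hook_cross': q=q-.042*u+.019*v
            print(t,round(d['score'],2),'slide',round(1e3*(q-[.5105,.155])@u,1),'eye-nose x,y',np.round(1e3*np.array([(p[:2]-q)@u,(p[:2]-q)@v]),1))
E
python3 n.py
```

```text
14.5167 [0.53370183 0.16354263 0.23954532] [-3.4  0.3 -1.9]
hook_nose 0.71 slide 23.2 eye-nose x,y [1.3 3.8]
hook_cross 0.64 slide 24.4 eye-nose x,y [0.1 1.7]
hook_nose 0.98 slide 21.7 eye-nose x,y [2.8 0.5]
hook_cross 0.81 slide 25.2 eye-nose x,y [-0.8  2. ]
hook_nose 0.7 slide 22.5 eye-nose x,y [2.  2.2]
hook_cross 0.64 slide 22.6 eye-nose x,y [1.9 0.4]
hook_nose 0.66 slide 20.6 eye-nose x,y [3.8 2.8]
hook_cross 0.85 slide 22.5 eye-nose x,y [2.  2.9]
```

The hook is still sliding, by about 22 mm so far. I'll keep creeping.

Request:
{"fn": "play_rows", "kwargs": {"plan": [[0,-0.1,0,0,0,0],[0,-0.1,0,0,0,0],[0,-0.1,0,0,0,0],[0,-0.1,0,0,0,0]]}}

```text
clock: 15.45
tool_pos: [0.5375, 0.1643, 0.2396]
orientation: [180.0, 0.0, -78.6]
force: [-2.7, 0.6, -1.0]
opening: 0.0099
gripper_force: 30.0
```

Request:
{"fn": "play_rows", "kwargs": {"plan": [[0,-0.1,0,0,0,0],[0,-0.1,0,0,0,0],[0,-0.1,0,0,0,0],[0,-0.1,0,0,0,0]]}}

```text
clock: 15.78
tool_pos: [0.5416, 0.1651, 0.2396]
orientation: [-180.0, 0.0, -78.6]
force: [-2.2, 0.4, -0.7]
opening: 0.0098
gripper_force: 30.0
```

Request:
{"fn": "play_rows", "kwargs": {"plan": [[0,-0.1,0,0,0,0],[0,-0.1,0,0,0,0],[0,-0.1,0,0,0,0],[0,-0.1,0,0,0,0]]}}

```text
clock: 16.12
tool_pos: [0.5455, 0.1659, 0.2396]
orientation: [-180.0, 0.0, -78.6]
force: [-3.2, 1.4, -1.5]
opening: 0.0099
gripper_force: 30.0
```

Request:
{"fn": "play_rows", "kwargs": {"plan": [[0,-0.1,0,0,0,0],[0,-0.1,0,0,0,0],[0,-0.1,0,0,0,0],[0,-0.1,0,0,0,0]]}}

```text
clock: 16.45
tool_pos: [0.5484, 0.1665, 0.2391]
orientation: [179.9, 0.0, -78.6]
force: [-6.8, 1.7, 0.6]
opening: 0.0095
gripper_force: 30.0
```

```bash
python3 n.py
```

```text
16.45 [0.54844783 0.16651622 0.23914646] [-6.8  1.7  0.6]
hook_cross 0.74 slide 37.5 eye-nose x,y [2.  1.7]
hook_nose 0.46 slide 37.5 eye-nose x,y [ 2.  -2.5]
hook_cross 0.71 slide 33.7 eye-nose x,y [5.8 3.3]
hook_cross 0.87 slide 38.1 eye-nose x,y [1.4 2.7]
hook_cross 0.8 slide 36.7 eye-nose x,y [2.8 1.9]
```

Force has risen, so the hook is at its stop (slide about 36 mm). The gate should yield over the next 24–30 mm.

Request:
{"fn": "play_rows", "kwargs": {"plan": [[0,-0.1,0,0,0,0],[0,-0.1,0,0,0,0],[0,-0.1,0,0,0,0]]}}

```text
clock: 17.3
tool_pos: [0.5511, 0.1671, 0.2391]
orientation: [179.9, -0.0, -78.6]
force: [-8.4, 0.5, 0.3]
opening: 0.0098
gripper_force: 30.0
```

Request:
{"fn": "play_rows", "kwargs": {"plan": [[0,-0.1,0,0,0,0],[0,-0.1,0,0,0,0],[0,-0.1,0,0,0,0]]}}

```text
clock: 17.55
tool_pos: [0.5538, 0.1673, 0.239]
orientation: [179.8, -0.0, -78.6]
force: [-8.7, -0.3, 1.3]
opening: 0.0101
gripper_force: 30.0
```

Request:
{"fn": "play_rows", "kwargs": {"plan": [[0,-0.1,0,0,0,0],[0,-0.1,0,0,0,0],[0,-0.1,0,0,0,0]]}}

```text
clock: 17.8
tool_pos: [0.5562, 0.1674, 0.2389]
orientation: [179.7, -0.1, -78.7]
force: [-11.4, -1.1, -1.5]
opening: 0.0097
gripper_force: 30.0
```

```bash
python3 n.py
```

```text
17.8 [0.55620949 0.16740759 0.23888345] [-11.4  -1.1  -1.5]
hook_nose 0.87 slide 35.6 eye-nose x,y [11.6  2.4]
hook_cross 0.74 slide 35.9 eye-nose x,y [11.4  1.1]
hook_nose 0.67 slide 36.0 eye-nose x,y [11.3  0.3]
hook_cross 0.68 slide 39.1 eye-nose x,y [8.1 1.7]
hook_nose 0.75 slide 35.6 eye-nose x,y [11.7  2.2]
hook_cross 0.87 slide 36.6 eye-nose x,y [10.7  2. ]
hook_nose 0.7 slide 35.9 eye-nose x,y [11.4  3.8]
hook_cross 0.59 slide 38.1 eye-nose x,y [9.1 2.5]
```

Request:
{"fn": "play_rows", "kwargs": {"plan": [[-0.1,0,0,0,0,0],[-0.1,0,0,0,0,0],[0,0,0,0,0,0]]}}

```text
clock: 18.65
tool_pos: [0.5555, 0.1692, 0.2381]
orientation: [179.7, -0.1, -78.7]
force: [-8.3, -0.4, -2.4]
opening: 0.01
gripper_force: 30.0
```

Request:
{"fn": "play_rows", "kwargs": {"plan": [[0,0,0,0,0,0]]}}

```text
clock: 18.73
tool_pos: [0.5555, 0.1693, 0.2381]
orientation: [179.7, -0.1, -78.7]
force: [-8.6, -0.7, -1.7]
opening: 0.0098
gripper_force: 30.0
```

```bash
python3 - <<'E'
from h import *
fr=[]
for c in('wrist','scene'): 
    s=snapshot(c);fr.append(s['frame']);g=get_obs();print(g['force'],g['moment'],proj(s,g['tool_pos']-[0,0,.0497]))
a=cv2.resize(fr[0][160:280,160:320],(400,300),interpolation=3)
b=cv2.resize(fr[1][135:205,350:443],(400,300),interpolation=3)
cv2.imwrite('pics/d.png',np.hstack([a,b])[:,:,::-1])
E
```

```text
[-8.5900689  -0.34627431 -2.48590319] [-0.22060872  3.55298672 -0.13565144] [276.1 247. ]
[-8.18365951 -0.44902251 -2.27501687] [-0.12385709  3.57538215 -0.19497092] [398.3 178.3]
```

View pics/d.png

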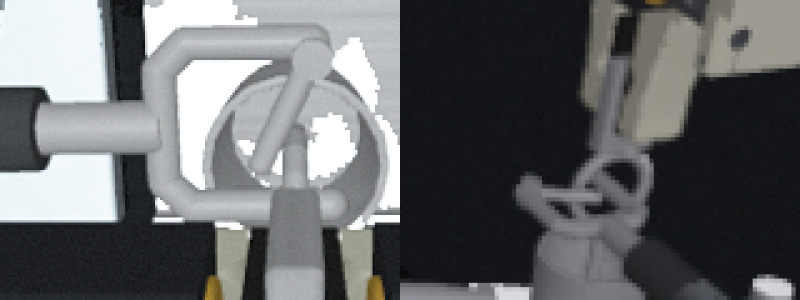

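The wrist crop shows the gate about 30° open, with the eye threaded and the shank fully back in its sleeve. Force has dropped to 8.4 N. I'll go on slowly.

Request:
{"fn": "play_rows", "kwargs": {"plan": [[0,-0.07,0,0,0,0],[0,-0.07,0,0,0,0],[0,-0.07,0,0,0,0]]}}

```text
clock: 19.08
tool_pos: [0.5574, 0.1694, 0.238]
orientation: [179.6, -0.1, -78.7]
force: [-10.4, -1.7, -1.3]
opening: 0.0096
gripper_force: 30.0
```

Request:
{"fn": "play_rows", "kwargs": {"plan": [[0,-0.07,0,0,0,0],[0,-0.07,0,0,0,0],[0,-0.07,0,0,0,0]]}}

```text
clock: 19.33
tool_pos: [0.5592, 0.1698, 0.2378]
orientation: [179.6, -0.1, -78.7]
force: [-9.6, -1.2, -2.5]
opening: 0.0095
gripper_force: 30.0
```

Request:
{"fn": "play_rows", "kwargs": {"plan": [[0,-0.07,0,0,0,0],[0,-0.07,0,0,0,0],[0,-0.07,0,0,0,0]]}}

```text
clock: 19.58
tool_pos: [0.5612, 0.1704, 0.2377]
orientation: [179.6, -0.1, -78.7]
force: [-10.1, -1.0, -2.4]
opening: 0.01
gripper_force: 30.0
```

Request:
{"fn": "play_rows", "kwargs": {"plan": [[0,-0.07,0,0,0,0],[0,-0.07,0,0,0,0],[0,-0.07,0,0,0,0]]}}

```text
clock: 19.83
tool_pos: [0.5633, 0.171, 0.2377]
orientation: [179.6, -0.1, -78.7]
force: [-10.1, 0.6, -3.3]
opening: 0.0101
gripper_force: 30.0
```

Request:
{"fn": "play_rows", "kwargs": {"plan": [[0,-0.07,0,0,0,0],[0,-0.07,0,0,0,0]]}}

```text
clock: 20.0
tool_pos: [0.5647, 0.1714, 0.2377]
orientation: [179.6, -0.0, -78.7]
force: [-9.5, -0.3, -3.1]
opening: 0.0097
gripper_force: 30.0
```

Request:
{"fn": "play_rows", "kwargs": {"plan": [[0,-0.07,0,0,0,0],[0,-0.07,0,0,0,0],[0,-0.07,0,0,0,0]]}}

```text
clock: 20.25
tool_pos: [0.5669, 0.1721, 0.2378]
orientation: [179.6, -0.0, -78.7]
force: [-9.8, 1.8, -3.5]
opening: 0.0099
gripper_force: 30.0
```

Request:
{"fn": "play_rows", "kwargs": {"plan": [[0,-0.07,0,0,0,0],[0,-0.07,0,0,0,0]]}}

```text
clock: 20.42
tool_pos: [0.5684, 0.1725, 0.2378]
orientation: [179.7, -0.0, -78.7]
force: [-9.1, 0.9, -3.6]
opening: 0.0099
gripper_force: 30.0
```

Request:
{"fn": "play_rows", "kwargs": {"plan": [[0,-0.06,0,0,0,0],[0,-0.06,0,0,0,0]]}}

```text
clock: 20.58
tool_pos: [0.5698, 0.173, 0.2378]
orientation: [179.7, 0.0, -78.7]
force: [-8.8, 2.5, -3.8]
opening: 0.0097
gripper_force: 30.0
```

Request:
{"fn": "play_rows", "kwargs": {"plan": [[0,-0.06,0,0,0,0],[0,-0.06,0,0,0,0]]}}

```text
clock: 20.75
tool_pos: [0.5716, 0.1738, 0.2382]
orientation: [179.8, 0.1, -78.7]
force: [-6.8, 5.0, -4.2]
opening: 0.0097
gripper_force: 30.0
```

Request:
{"fn": "play_rows", "kwargs": {"plan": [[0,-0.06,0,0,0,0],[0,-0.06,0,0,0,0]]}}

```text
clock: 20.92
tool_pos: [0.5749, 0.1745, 0.2395]
orientation: [-179.9, 0.0, -78.6]
force: [-0.7, -1.3, -0.9]
opening: 0.01
gripper_force: 30.0
```

```bash
python3 n.py
```

```text
20.9167 [0.57489062 0.17448007 0.23949652] [-0.7 -1.3 -0.9]
hook_nose 0.74 slide 35.5 eye-nose x,y [31.5  5. ]
hook_cross 0.98 slide 36.6 eye-nose x,y [30.4  8.9]
hook_nose 0.6 slide 34.8 eye-nose x,y [32.2  6.2]
hook_cross 0.93 slide 34.3 eye-nose x,y [32.7  4.6]
hook_nose 0.77 slide 36.5 eye-nose x,y [30.5  7.5]
hook_cross 0.96 slide 34.3 eye-nose x,y [32.6  6.9]
hook_nose 0.58 slide 36.3 eye-nose x,y [30.6  4.2]
hook_cross 0.97 slide 35.9 eye-nose x,y [31.   3.4]
```

The force is gone, so that was the click. I'll back off a little, centre the eye and lower it onto the bar.

Request:
{"fn": "play_rows", "kwargs": {"plan": [[0.1,0.1,0,0,0,0],[0.1,0.1,0,0,0,0],[0.1,0.1,0,0,0,0],[0.1,0.1,0,0,0,0],[0.1,0.1,0,0,0,0],[0,0,0.1,0,0,0],[0,0,0.1,0,0,0],[0,0,0.1,0,0,0],[0,0,0.1,0,0,0],[0,0,0.1,0,0,0]]}}

```text
clock: 22.35
tool_pos: [0.5704, 0.1679, 0.2344]
orientation: [180.0, -0.0, -78.6]
force: [-0.1, 0.1, -1.4]
opening: 0.0098
gripper_force: 30.0
```

```bash
python3 - <<'E'
from h import *
fr=[]
for c in('wrist','scene'): 
    s=snapshot(c);fr.append(s['frame']);g=get_obs();print(g['clock'],g['tool_pos'],g['force'])
a=cv2.resize(fr[0][150:285,160:340],(400,300),interpolation=3)
b=cv2.resize(fr[1][135:205,350:443],(400,300),interpolation=3)
cv2.imwrite('pics/e.png',np.hstack([a,b])[:,:,::-1])
E
```

```text
22.4 [0.57029527 0.16785101 0.23416092] [ 0.20410571  0.07227761 -1.65354838]
22.45 [0.570277   0.16779498 0.23427235] [ 0.16070963 -0.19365963 -2.28830156]
```

View pics/e.png

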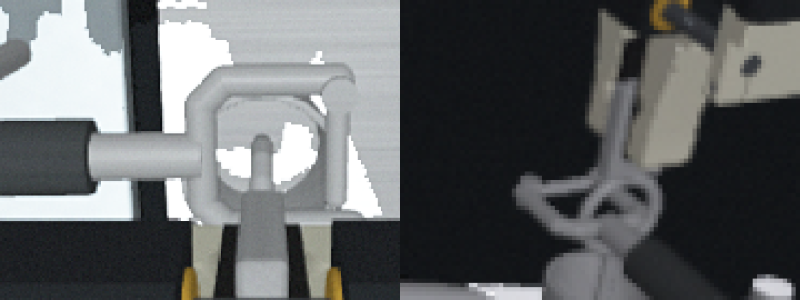

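The gate bar (crop 338,95–205) is shut again, with the stem and eye inside the mouth. I'll lower on until the bar takes the weight.

Request:
{"fn": "play_rows", "kwargs": {"plan": [[0,0,0.07,0,0,0],[0,0,0.07,0,0,0],[0,0,0.07,0,0,0],[0,0,0.07,0,0,0],[0,0,0,0,0,0]]}}

```text
clock: 22.87
tool_pos: [0.5703, 0.1678, 0.2316]
orientation: [180.0, -0.0, -78.6]
force: [0.8, 0.3, -2.2]
opening: 0.0102
gripper_force: 30.0
```

Request:
{"fn": "play_rows", "kwargs": {"plan": [[0,0,0.05,0,0,0],[0,0,0.05,0,0,0],[0,0,0,0,0,0]]}}

```text
clock: 23.12
tool_pos: [0.5703, 0.1679, 0.2307]
orientation: [180.0, 0.0, -78.6]
force: [-1.7, 0.3, -1.9]
opening: 0.0102
gripper_force: 30.0
```

Request:
{"fn": "play_rows", "kwargs": {"plan": [[0,0,0.05,0,0,0],[0,0,0,0,0,0]]}}

```text
clock: 23.28
tool_pos: [0.5704, 0.1678, 0.2302]
orientation: [180.0, -0.0, -78.6]
force: [0.0, 0.3, -1.3]
opening: 0.0099
gripper_force: 30.0
```

Request:
{"fn": "play_rows", "kwargs": {"plan": [[0,0,0.05,0,0,0],[0,0,0,0,0,0]]}}

```text
clock: 23.45
tool_pos: [0.5704, 0.1678, 0.2299]
orientation: [-180.0, -0.0, -78.6]
force: [-0.3, -0.6, -1.2]
opening: 0.0096
gripper_force: 30.0
```

Request:
{"fn": "play_rows", "kwargs": {"plan": [[0,0,0.05,0,0,0],[0,0,0,0,0,0]]}}

```text
clock: 23.62
tool_pos: [0.5705, 0.1678, 0.2297]
orientation: [-180.0, -0.0, -78.6]
force: [-0.5, 0.8, 1.7]
opening: 0.0094
gripper_force: 30.0
```

Contact: the bar now carries the weight (Fz +1.7). I'll release.

Request:
{"fn": "play_rows", "kwargs": {"plan": [[0,0,0,0,0,0],[0,0,0,0,0,0],[0,0,0,0,0,0],[0,0,0,0,0,0],[0,0,0,0,0,0],[0,0,0,0,0,0],[0,0,0,0,0,0]], "grip": 5}}

```text
clock: 24.2
tool_pos: [0.5704, 0.1678, 0.2292]
orientation: [180.0, -0.0, -78.6]
force: [0.5, -0.3, -0.6]
opening: 0.0481
gripper_force: 0.0
```

Request:
{"fn": "play_rows", "kwargs": {"plan": [[0,0,-0.4,0,0,0],[0,0,-0.8,0,0,0],[0,0,-1.5,0,0,0],[0,0,-1.5,0,0,0],[0,0,-1.5,0,0,0],[0,0,-1.5,0,0,0],[0,0,-1,0,0,0],[0,0,0,0,0,0],[0,0,0,0,0,0],[0,0,0,0,0,0],[0,0,0,0,0,0],[0,0,0,0,0,0],[0,0,0,0,0,0],[0,0,0,0,0,0],[0,0,0,0,0,0],[0,0,0,0,0,0],[0,0,0,0,0,0],[0,0,0,0,0,0],[0,0,0,0,0,0],[0,0,0,0,0,0]]}}

```text
clock: 25.87
tool_pos: [0.5704, 0.1678, 0.3113]
orientation: [-180.0, 0.0, -78.6]
force: [-0.3, -0.4, 0.1]
opening: 0.0501
gripper_force: 0.0
```

```bash
python3 - <<'E'
from h import *
fr=[snapshot('wrist')['frame']]
for t in('carrier_eye','carrier_tab','hook_nose'):print(t,[np.round(d['position'],3) for d in spot_point('wrist',t)[:2]])
fr.append(snapshot('scene')['frame'])
a=cv2.resize(fr[0][150:420,100:460],(400,300),interpolation=3)
b=cv2.resize(fr[1][125:235,340:487],(400,300),interpolation=3)
cv2.imwrite('pics/f.png',np.hstack([a,b])[:,:,::-1])
for k in range(3):
    f=snapshot('scene')['frame']; print(np.abs(f[125:235,340:487].astype(int)-fr[1][125:235,340:487]).max())
E
```

```text
carrier_eye [array([0.729, 0.046, 0.072]), array([0.566, 0.169, 0.184])]
carrier_tab [array([0.573, 0.166, 0.228]), array([0.734, 0.042, 0.124])]
hook_nose [array([0.544, 0.163, 0.19 ])]
9
7
20
```

View pics/f.png

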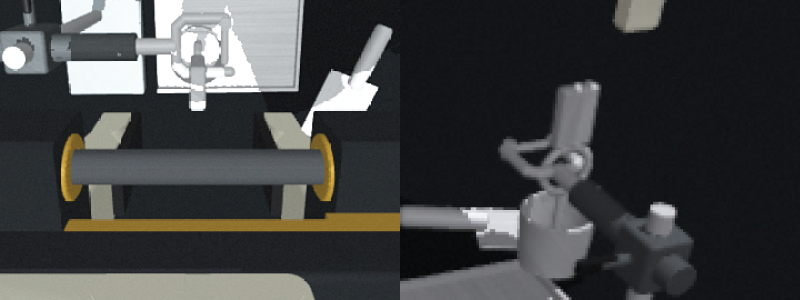

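The basket hangs upright from the nose bar with the gate shut, and the gripper is clear above it. I'll let it settle a moment and hand in.

Request:
{"fn": "play_rows", "kwargs": {"plan": [[0,0,-0.5,0,0,0],[0,0,-0.5,0,0,0],[0,0,0,0,0,0],[0,0,0,0,0,0],[0,0,0,0,0,0],[0,0,0,0,0,0],[0,0,0,0,0,0],[0,0,0,0,0,0],[0,0,0,0,0,0],[0,0,0,0,0,0],[0,0,0,0,0,0],[0,0,0,0,0,0],[0,0,0,0,0,0],[0,0,0,0,0,0],[0,0,0,0,0,0],[0,0,0,0,0,0]]}}

```text
clock: 27.6
tool_pos: [0.5704, 0.1678, 0.3213]
orientation: [-180.0, -0.0, -78.6]
force: [-0.2, -0.2, -0.4]
opening: 0.0502
gripper_force: 0.0
```

```bash
python3 -c "
from plant import *
print(close_job())"
```

```text
the job is handed in; nothing more can be done
None
```

I hung the eyed steel basket on the hook and handed the job in at about 28 s: in the last pictures it hangs still and upright with the gate shut, the highest wrist-force reading while pushing was about 11.5 N, and no verdict came back.

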